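# Clip the spice jars away for the drive

## Task

Stow the two loose spice jars for the drive: snap each one upright into the empty spring clip of its own size on the rail, from the front and not lowered in from above, pushed fully home against the back of the clip and standing on the counter. Push firmly but gently, since they are glass; knock nothing over, and leave the two jars that are already clipped and everything else on the counter where they are.

Things in the scene. Friction and masses are not known exactly. Their poses are not given: they have to be found in the camera images.
- large_jar_mid (a point): Large loose spice jar: upright glass cylinder 52 mm in diameter, 100 mm tall in all (glass 80 mm, then a ribbed steel twist cap 50 mm in diameter and 20 mm high, fixed on), about 220 g, paper band without lettering. The point is the jar's centre, 50 mm above its base; z up along the jar.
- small_jar_mid (a point): Small loose spice jar: the same shape and height (100 mm) but 40 mm in diameter (cap 38 mm), about 140 g. The point is the jar's centre, 50 mm above its base; z up along the jar.
- wide_clip_home (a point): Home of the EMPTY wide spring clip, for the 52 mm jar: where that jar's centre lies when it stands on the counter fully home in the clip (50 mm above the counter). x points level from the open mouth into the clip, square to the rail: the jar is pushed along +x; y along the rail, z up. Resistance falls off once the jar is within about 12 mm of home; a firm stop ends its travel at home.
- narrow_clip_home (a point): Home of the EMPTY narrow spring clip, for the 40 mm jar: where that jar's centre lies when it stands on the counter fully home in the clip (50 mm above the counter). Axes as for the wide clip: x from the open mouth into the clip, z up. Resistance falls off once the jar is within about 9 mm of home; a firm stop ends its travel at home.
- stowed_large_mid (a point): Centre of a 52 mm jar that already stands in the other wide clip of the rail; leave it there.
- stowed_small_mid (a point): Centre of a 40 mm jar that already stands in the other narrow clip of the rail; leave it there.
- rail: Clip rail fixed to the counter: plywood board 380 mm long (y), 15 mm thick, 74 mm high; origin at the middle of the foot of its front face, x points into the board. Four clips 95 mm apart in any order, two wide, two narrow, one of each empty; jar axes 30 mm in front of the board. A jar pushed in more than about 50 mm above the counter, or pressed down meanwhile, leans and jams between the lips.
- bowl: Green melamine bowl, 140 mm across, 55 mm high; origin under its centre. Bystander.
- mess_tin: Open aluminium mess tin, 105 x 165 x 58 mm, wire handle; origin under its centre. Bystander.
- mug: Steel mug, 80 mm across, 82 mm high; origin under its centre. Bystander.
- strainer: Steel tea strainer, basket 70 mm across and 28 mm high with a flat handle 105 mm long in +x; origin under the basket. Bystander.
- spatula: Wooden-handled spatula, 200 mm long, lying flat. Bystander.
- wide_clip: The empty wide clip itself; origin on the counter below its home point, same axes. Spring-steel strip 22 mm wide, 28 to 50 mm above the counter, bent into two arms that grip the jar's sides, with lips flared 34 degrees; these end 20 mm in front of home, 56 mm apart inside. The jar meets the arms 24 mm in front of home and takes about 8 to 18 N to pass between them (gap 47 mm).
- narrow_clip: The empty narrow clip itself; origin on the counter below its home point, same axes. Same strip and height as the wide clip; its lips end 18 mm in front of home, 45 mm apart inside. The jar meets the arms 18 mm in front of home and takes about 8 to 18 N to pass between them (gap 37 mm).

How it is judged (in metres and radians):
At the end, for the whole second after the job is handed in: Each loose jar stands upright (within 5 degrees) on the counter in the empty clip of its size, its axis within 4 mm of the home point; the two stowed jars are still in their clips (moved less than 5 mm) (horizontal distance between large_jar_mid and wide_clip_home below 0.004 m and horizontal distance between small_jar_mid and narrow_clip_home below 0.004 m and height (world z) of each of large_jar_mid, small_jar_mid below 0.055 m and angle between each of large_jar_mid, small_jar_mid's own z axis and vertical below 0.09 rad and distance of each of stowed_large_mid, stowed_small_mid from where it was at the start of the episode below 0.005 m); the robot touches nothing.
It fails at once if a loose jar is tipped over (more than 40 degrees) (angle between any of large_jar_mid, small_jar_mid's own z axis and vertical above 0.7 rad).
It fails at once if another thing on the counter is pushed more than 30 mm away (distance of any of bowl, mess_tin, mug, strainer, spatula from where it was at the start of the episode above 0.03 m).
It fails at once if a stowed jar is pulled out of its clip (distance of any of stowed_large_mid, stowed_small_mid from where it was at the start of the episode above 0.02 m).
It fails at once if a jar is lowered into its clip from above instead of being snapped in from the front ((horizontal distance between large_jar_mid and wide_clip_home below 0.012 m and height (world z) of large_jar_mid above 0.065 m) or (horizontal distance between small_jar_mid and narrow_clip_home below 0.012 m and height (world z) of small_jar_mid above 0.065 m)).
It fails at once if a clip is rammed with more than 70 N (contact force between any of wide_clip, narrow_clip and anything else above 70 N).
It also fails if it takes over 72 s, if anything falls off the work surface, if the arm or the gripper's body presses on something with over 40 N, if the wrist force passes 120 N, or if a joint passes its speed limit or range.

## Robot

A 7-joint arm with a two-finger parallel gripper is mounted at the origin on the work surface. World frame = base frame: x ahead of the robot, y to its left, z up, the work surface at z = 0. Lengths are in m, angles in degrees, forces in N, time in s.
With the tool pointing down it reaches from about 0.425 to 1.025 m from the base axis. Payload 9.4 kg.
Tool frame: the origin (TCP) lies at the very end of the fingers, on their centre line; the grasp point (between the pads) lies 19 mm behind it (hold_point_z is the distance from the TCP to the grasp point, in m); z points along the fingers, y is the direction in which the jaws open and shut (so a half turn about z gives the same grasp; the last joint's range is limited). The gripper opens to 93 mm and grips with 3 to 60 N. Pads are 15 mm wide; open, the fingers measure 128 mm over their backs; the gripper's body (75 mm by 188 mm) begins 65 mm behind the grasp point.
Start: joints at [-4.395, 34.337, -0.143, 91.639, 0.103, 54.024, -4.572], TCP at [0.725, -0, 0.219] pointing down, gripper open.
Joint ranges: [-147.43, 147.43], [-19.82, 112.94], [-74.19, 73.91], [6.32, 146.72], [-59.91, 239.91], [6.04, 106.73], [-150.56, 150.56]. Speed limits (degrees/s): [127.2, 127.2, 172.46, 172.46, 180, 180, 180].

## Interface

Orientations are given as a 3x3 rotation matrix whose columns are the frame's x, y, z axes.
In Python, from workcell import * gives the robot as it stands.
- The arm moves only by the tool arm_command, never from a script. Its argument "motion" is a list of rows, each a list of 3 entries, a list of its own where there are three numbers: the closure in counts, from 0 (fully open) to 255 (shut), then the shift along the tool's x, y, z in units of 60 mm (1.0 is 60 mm), then the turn, a rotation vector about the tool's x, y, z in units of 8 degrees (1.0 is 8 degrees). In form: [[fingers, [dx, dy, dz], [ax, ay, az]], ...]. A call has 1 to 8 rows; each row shifts and turns the pose as measured when the row begins, along the tool's axes as they then stand; what a row does not reach is not made up. A row lasts 1/8 s, in which the tool goes at most 62.5 mm and 10.7 degrees, less where a joint would pass 70% of its speed; a pose out of reach is approached as far as the arm can. A call is refused whole if a number of a shift passes 1 or a number of a turn 1, either way. A call with a gripper value outside its range is refused whole. The fingers move at their own pace and stop on an object; "newtons" is the grip in N (left out, the last holds). Time passes only in rows, so rows that do not move let the fingers close. It gives the time, the measured TCP pose, the force and the opening at its end, in the units of the state.
- read_state(): the state, without advancing time (a new reading comes with each control period).
- read_camera(name): name is "scene" or "side" or "wrist"; returns the picture (420x560x3 uint8, red, green, blue); there is no depth.
- camera_info(name): a dict with "fx", "fy", "cx", "cy" (pixels), "rvec" (rotation vector, rad) and "tvec" (3), from world to camera coordinates, as OpenCV has them. Camera axes: x right, y down, z forward; pixel columns grow to the right and rows downward; lengths in m; the calibration is good to about 2 mm. A picture is of the moment at which its call begins: read the wrist's pose just before it. camera_info takes no time and is no camera call; for the wrist camera it gives the pose at the moment of the call.
- hand_in(): hands the job in, once; it reports no verdict.
Trained networks look in the newest picture that a camera, given by its name, has taken for a name from the list of things; names that differ only in an ending like _2 or _b are one class to them, and where a whole thing is asked for, a point or a joint stands for the part that bears it (a point fixed in the world has none). Each returns a list of dicts, best first, with "conf" (0 to 1); they miss things now and then, are a little off and sometimes report something else, mostly with a low value. They report only what shows in the picture. A call takes as long as a camera call.
- find_in(camera, thing): "point" ([x, y, z] in m, in world coordinates, good to about 4 mm: the middle of the surface that is visible of it).
- trace(camera, thing): "mask" (420x560 bool, what is visible of it).
The state is a dict: "t": time; "q": joint angles; "qvel": joint speeds; "effort": joint torques, N m; "tool_pos": TCP position; "eef_rot": TCP orientation; "force": force on the tool from outside, world axes, zero at the start; "ft_torque": the same for the moment, N m; "gripper_width": finger opening in m.
Only numpy, scipy, OpenCV 4.12 (cv2) and the standard library are available. Lean on these libraries where they do the work, as an engineer would, in place of code of your own. Each camera call takes 0.05 s, during which the arm holds its last target.

## Working session

There is one attempt and no reset: what is moved stays moved. The work goes in short steps, Python scripts to look and compute and a tool call to move; the robot and the scene stay as the last step left them, time stands still between calls to the robot, and variables do not carry over. Pictures are saved under pics/ and viewed, and the job is handed in when it is done.

Besides the shell and the picture viewer there is one more tool, called by a JSON object that holds its "name" and its "arguments", one argument or row to a line. arm_command: Moves the arm, as the interface text tells. Its arguments: {"type":"object","properties":{"motion":{"type":"array"},"newtons":{"type":"number"}},"required":["motion"]}

```bash
mkdir -p pics; ls
python3 - <<'E'
from workcell import *
import cv2
s=read_state(); print(s)
for n in("scene","side","wrist"):
    im=read_camera(n); cv2.imwrite(f"pics/{n}0.png",im[:,:,::-1]); print(camera_info(n))
    for th in ["large_jar_mid","small_jar_mid","wide_clip","narrow_clip","stowed_large_mid","stowed_small_mid","rail","bowl","mess_tin","mug","strainer","spatula"]:
        print(n,th,[( [round(float(v),3) for v in d["point"]],round(d["conf"],2)) for d in find_in(n,th)][:4])
E
```

```text
pics
{'t': 0.0, 'q': array([-4.39634213, 34.38476223, -0.14632874, 91.67958445,  0.10379832,
       54.02543403, -4.5711827 ]), 'qvel': array([ 0.10771529,  0.0298857 , -0.00099566, -0.07319407, -0.01137457,
       -0.00601046,  0.06026016]), 'effort': array([ 5.70884713e-04, -7.65060925e+01,  1.49801854e+00, -2.52344084e+01,
       -5.23842021e-02,  1.69115182e-02,  2.08527672e-04]), 'tool_pos': array([7.24512219e-01, 7.55953290e-06, 2.17765131e-01]), 'eef_rot': array([[-1.22698577e-04,  9.99998779e-01, -1.55793299e-03],
       [ 9.99999982e-01,  1.22469796e-04, -1.46943384e-04],
       [-1.46752405e-04, -1.55795099e-03, -9.99998776e-01]]), 'force': array([-0.20815263, -0.2530681 , -0.30494326]), 'ft_torque': array([-0.01077292,  0.01458061, -0.00230115]), 'gripper_width': 0.09304825879066525}
{'fx': 438.27828598212585, 'fy': 438.27828598212585, 'cx': 275.8510985209343, 'cy': 206.52557464447762, 'rvec': array([ 2.06364288,  1.63519514, -0.4945636 ]), 'tvec': array([-0.08158814, -0.3790193 ,  1.49708996])}
scene large_jar_mid [([0.385, -0.297, 0.075], 0.87)]
scene small_jar_mid [([0.
[... 1257 characters left out ...]
0.437, 0.026], 0.67)]
side mug []
side strainer [([0.518, -0.339, 0.016], 0.7)]
side spatula [([0.411, -0.5, 0.004], 0.95)]
{'fx': 303.4077019168033, 'fy': 303.4077019168033, 'cx': 278.74760845320907, 'cy': 207.62959297629584, 'rvec': array([-2.87559411e+00, -1.61824324e-03,  7.19551482e-04]), 'tvec': array([-0.72480035, -0.0322955 ,  0.3903402 ])}
wrist large_jar_mid []
wrist small_jar_mid []
wrist wide_clip [([0.559, -0.238, 0.041], 0.84)]
wrist narrow_clip [([0.596, -0.021, 0.047], 0.77)]
wrist stowed_large_mid [([0.611, 0.069, 0.101], 0.67)]
wrist stowed_small_mid []
wrist rail [([0.636, 0.001, 0.062], 0.94)]
wrist bowl []
wrist mess_tin []
wrist mug []
wrist strainer []
wrist spatula []
```

View pics/scene0.png

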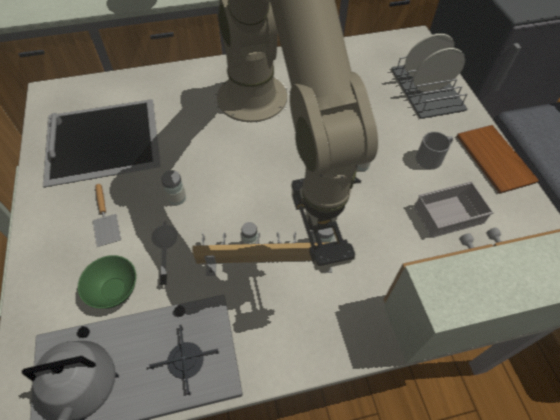

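View pics/side0.png

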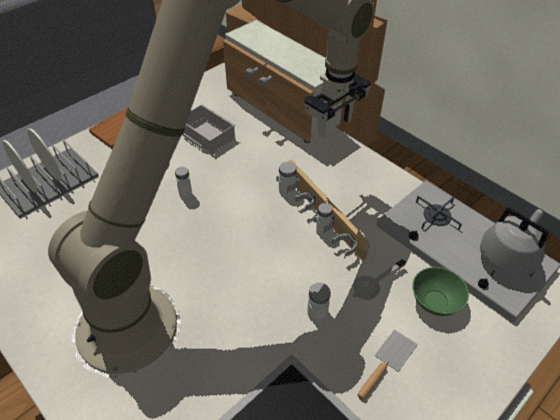

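View pics/wrist0.png

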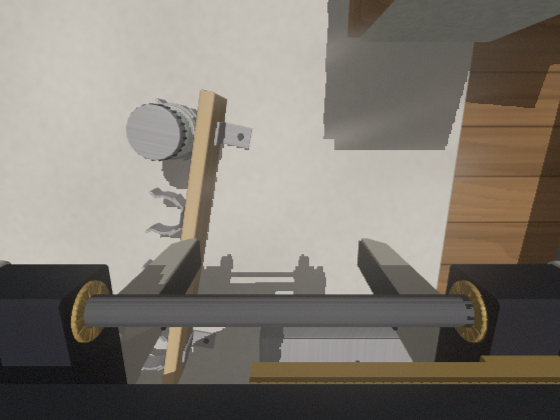

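```bash
cat > h.py <<'E'
from workcell import *
import cv2, numpy as np
def cam(n):
    c=camera_info(n); R=cv2.Rodrigues(np.array(c["rvec"]))[0]; t=np.array(c["tvec"])
    K=np.array([[c["fx"],0,c["cx"]],[0,c["fy"],c["cy"]],[0,0,1]]); return K,R,t
def ray(n,uv,z):
    K,R,t=cam(n); C=-R.T@t; d=R.T@np.linalg.solve(K,np.array([uv[0],uv[1],1.])); return C+d*(z-C[2])/d[2]
def proj(n,P):
    K,R,t=cam(n); p=K@(R@np.array(P,float)+t); return p[:2]/p[2]
def st():
    s=read_state(); print("t",round(s["t"],2),"pos",s["tool_pos"].round(4),"F",s["force"].round(1),"w",round(s["gripper_width"],4)); print(s["eef_rot"].round(3).tolist(), s["q"].round(1)); return s
E
python3 - <<'E'
from h import *
for n in("scene","side","wrist"):
    K,R,t=cam(n); print(n,(-R.T@t).round(3),R[2].round(3))
s=st()
K,R,t=cam("wrist"); print("cam in tool",(s["eef_rot"].T@(-R.T@t-s["tool_pos"])).round(4), (s["eef_rot"].T@R.T).round(3).tolist())
for n in("scene","side"):
  im=read_camera(n)
  m=trace(n,"large_jar_mid")[0]["mask"]; m2=trace(n,"small_jar_mid")[0]["mask"]
  for mm in(m,m2):
    ys,xs=np.where(mm); print(n,xs.min(),xs.max(),ys.min(),ys.max())
  c=cv2.resize(im,None,fx=1,fy=1)
  x0,y0,x1,y1=(130,140,360,300) if n=="scene" else (150,140,400,340)
  cv2.imwrite(f"pics/{n}_z.png",cv2.resize(im[y0:y1,x0:x1,::-1],None,fx=3,fy=3,interpolation=cv2.INTER_CUBIC))
E
```

```text
scene [ 1.136 -0.187  1.032] [-0.542  0.13  -0.83 ]
side [-0.194 -0.733  1.159] [ 0.481  0.48  -0.734]
wrist [0.725 0.072 0.385] [-0.    -0.263 -0.965]
t 1.95 pos [0.725  0.     0.2186] F [-0.3  0.  -0.5] w 0.093
[[-0.0, 1.0, -0.0], [1.0, 0.0, -0.0], [-0.0, -0.0, -1.0]] [-4.4 34.3 -0.1 91.6  0.1 54.  -4.6]
cam in tool [ 0.0722 -0.     -0.166 ] [[0.001, -0.965, -0.263], [1.0, 0.001, -0.0], [0.001, -0.263, 0.965]]
scene 161 185 169 205
scene 356 370 162 171
side 308 329 282 320
side 175 192 166 198
```

View pics/side_z.png

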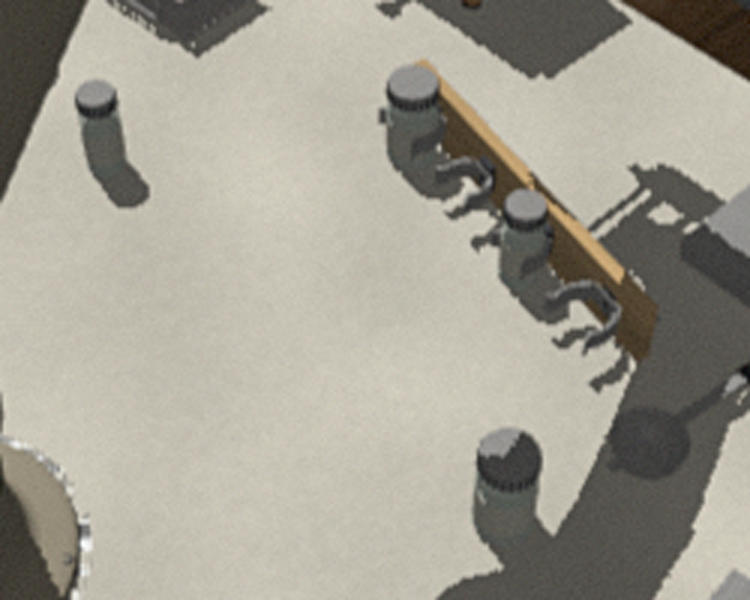

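{"name": "arm_command", "arguments": {
  "motion": [
    [0, [-0.35, -0.95, 0], [0, 0, 0]],
    [0, [-0.35, -0.95, 0], [0, 0, 0]],
    [0, [-0.35, -0.95, 0], [0, 0, 0]],
    [0, [-0.35, -0.95, 0], [0, 0, 0]],
    [0, [0, 0, 0], [0, 0, 1]],
    [0, [0, 0, 0], [0, 0, 1]],
    [0, [0, 0, 0], [0, 0, 1]],
    [0, [0, 0, 0], [0, 0, 1]]
  ]
}}

```text
t: 3.25
tool_pos: [0.4893, -0.087, 0.2186]
eef_rot: [[0.545, 0.838, 0.003], [0.838, -0.545, 0.0], [0.002, 0.002, -1.0]]
force: [-0.3, 0.6, -0.5]
gripper_width: 0.0932
```

{"name": "arm_command", "arguments": {
  "motion": [
    [0, [0, 0, 0], [0, 0, 1]],
    [0, [0, 0, 0], [0, 0, 1]],
    [0, [0, 0, 0], [0, 0, 1]],
    [0, [0, 0, 0], [0, 0, 1]],
    [0, [0, 0, 0], [0, 0, 1]],
    [0, [0, 0, 0], [0, 0, 1]],
    [0, [0, 0, 0], [0, 0, 1]],
    [0, [0, 0, 0], [0, 0, 1]]
  ]
}}

```text
t: 4.25
tool_pos: [0.4903, -0.0869, 0.2203]
eef_rot: [[0.987, -0.16, 0.007], [-0.16, -0.987, 0.001], [0.007, -0.002, -1.0]]
force: [-0.5, 0.5, 0.2]
gripper_width: 0.0929
```

Run:
```python
from h import *
s=st()
im=read_camera("wrist"); cv2.imwrite("pics/w1.png",im[:,:,::-1])
for th in ["wide_clip","narrow_clip","stowed_large_mid","stowed_small_mid","rail","large_jar_mid","small_jar_mid"]:
    print(th,[( [round(float(v),3) for v in d["point"]],round(d["conf"],2)) for d in find_in("wrist",th)][:4])
```

```text
t 4.25 pos [ 0.4903 -0.0869  0.2203] F [-0.5  0.5  0.2] w 0.0929
[[0.987, -0.16, 0.007], [-0.16, -0.987, 0.001], [0.007, -0.002, -1.0]] [-15.9  19.9  26.  122.2 -13.5  40.2 -80.2]
wide_clip [([0.56, -0.233, 0.046], 0.75), ([0.386, -0.28, 0.044], 0.45)]
narrow_clip [([0.602, -0.031, 0.047], 0.65)]
stowed_large_mid [([0.599, 0.055, 0.098], 0.86)]
stowed_small_mid [([0.568, -0.121, 0.101], 0.88)]
rail [([0.617, -0.082, 0.072], 0.73), ([0.559, -0.228, 0.046], 0.37)]
large_jar_mid [([0.388, -0.278, 0.04], 0.75), ([0.562, -0.233, 0.045], 0.62)]
small_jar_mid []
```

View pics/w1.png

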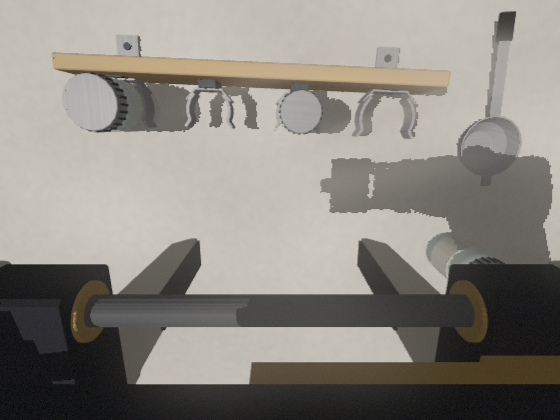

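Run:
```python
from h import *
im=cv2.imread("pics/w1.png")
cv2.imwrite("pics/w1a.png",cv2.resize(im[35:165,40:260],None,fx=3.6,fy=3.6,interpolation=cv2.INTER_CUBIC))
cv2.imwrite("pics/w1b.png",cv2.resize(im[35:165,250:470],None,fx=3.6,fy=3.6,interpolation=cv2.INTER_CUBIC))
```

```text
(no output)
```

View pics/w1a.png

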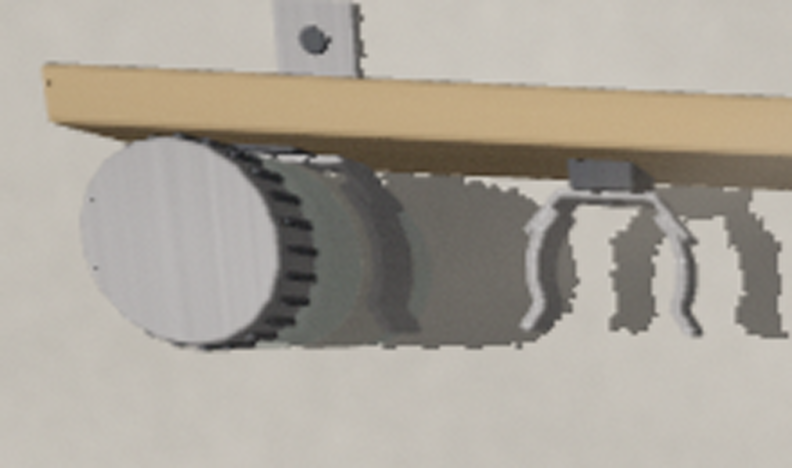

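View pics/w1b.png

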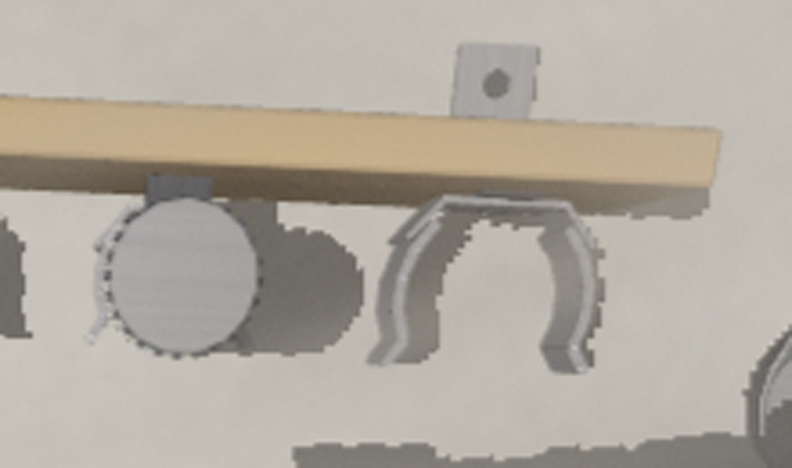

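```bash
cat > rail.py <<'E'
from h import *
from scipy.optimize import least_squares
obs=[((0,.19,.074),(54.4,69.2)),((.015,.19,.074),(51.9,52.8)),((.015,-.19,.074),(450,71.1)),((0,-.19,.074),(446.9,86.9)),
((-.03,.1425,.1),(90,101.9)),((-.03,-.0475,.1),(301.1,111.7)),
((-.048,.0475+.0225,.05),(186.4,126.7)),((-.048,.0475-.0225,.05),(233.3,127.5)),((-.05,-.1425+.028,.05),(354.2,135.6)),((-.05,-.1425-.028,.05),(413.9,138.3))]
def W(p,l):
    c,s=np.cos(p[2]),np.sin(p[2]); return [p[0]+c*l[0]-s*l[1],p[1]+s*l[0]+c*l[1],l[2]]
f=lambda p:np.concatenate([proj("wrist",W(p,l))-np.array(o) for l,o in obs])
r=least_squares(f,[.61,-.08,-.16],loss="soft_l1"); p=r.x
print(p, np.degrees(p[2])); print(f(p).reshape(-1,2).round(1).tolist())
for n,y in(("SL",.1425),("narrow",.0475),("SS",-.0475),("wide",-.1425)): print(n,np.round(W(p,(-.03,y,0)),4), "pre45",np.round(W(p,(-.075,y,0)),4))
E
python3 rail.py
```

```text
[ 0.60955281 -0.07995234 -0.19574393] -11.215301232272166
[[-2.1, -0.0], [-2.0, -0.9], [2.0, -0.9], [2.2, 0.1], [-0.3, 0.6], [0.4, 0.1], [1.4, 0.1], [-3.5, 1.1], [4.8, 0.6], [-3.3, 0.1]]
SL [0.6078 0.0657 0.    ] pre45 [0.5637 0.0744 0.    ]
narrow [ 0.5894 -0.0275  0.    ] pre45 [ 0.5452 -0.0188  0.    ]
SS [ 0.5709 -0.1207  0.    ] pre45 [ 0.5267 -0.112   0.    ]
wide [ 0.5524 -0.2139  0.    ] pre45 [ 0.5083 -0.2051  0.    ]
```

Run:
```python
from h import *
im=cv2.imread("pics/scene0.png"); cv2.imwrite("pics/sc_a.png",cv2.resize(im[160:215,150:210],None,fx=10,fy=10,interpolation=cv2.INTER_CUBIC))
print(ray("side",(319.3,292),.1),ray("side",(182,172.3),.1))
print(ray("side",(87,0),.1) if 0 else "", "SL side",ray("side",(150+414/3,140+86/3),.1),"SS",ray("side",(150+526/3,140+208/3),.1))
```

```text
[ 0.36511323 -0.29450837  0.1       ] [0.37486663 0.25888884 0.1       ]
 SL side [0.60830669 0.0611406  0.1       ] SS [ 0.57001855 -0.12306784  0.1       ]
```

View pics/sc_a.png

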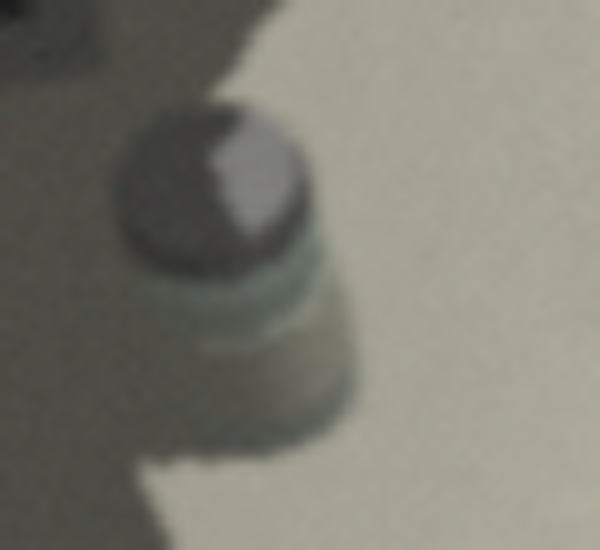

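{"name": "arm_command", "arguments": {
  "motion": [
    [0, [-0.3, 0.75, 0], [0, 0, 0]],
    [0, [-0.3, 0.75, 0], [0, 0, 0]],
    [0, [-0.3, 0.75, 0], [0, 0, 0]],
    [0, [-0.3, 0.75, 0], [0, 0, 0]],
    [0, [-0.3, 0.75, 0], [0, 0, 0]],
    [0, [0, 0, 0], [0, 0, 0.25]],
    [0, [0, 0, 0], [0, 0, 0]]
  ]
}}

```text
t: 5.52
tool_pos: [0.3651, -0.3021, 0.2195]
eef_rot: [[0.983, -0.181, 0.009], [-0.181, -0.983, -0.0], [0.009, -0.001, -1.0]]
force: [-0.1, -0.5, -0.3]
gripper_width: 0.093
```

Run:
```python
from h import *
s=st()
im=read_camera("wrist"); cv2.imwrite("pics/w2.png",im[:,:,::-1])
print([( [round(float(v),3) for v in d["point"]],round(d["conf"],2)) for d in find_in("wrist","large_jar_mid")][:4])
```

```text
t 5.53 pos [ 0.3651 -0.3021  0.2195] F [-0.1 -0.5 -0.3] w 0.093
[[0.983, -0.181, 0.009], [-0.181, -0.983, -0.0], [0.009, -0.001, -1.0]] [ 11.8  18.4  27.7 125.1 -14.1  38.9 -51.2]
[([0.373, -0.296, 0.096], 0.71)]
```

View pics/w2.png

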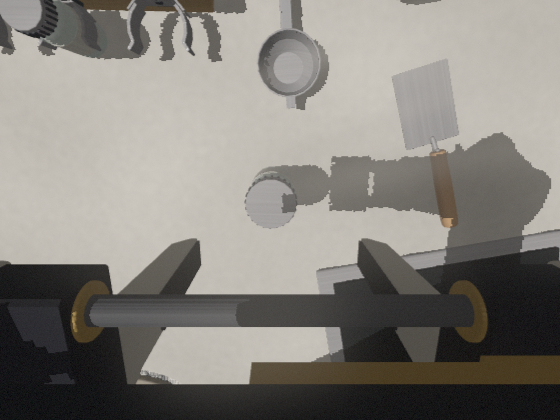

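Run:
```python
from h import *
s=st(); R=s["eef_rot"]
P=ray("wrist",(271,203),.1); print(P, "tool shift",R.T@(P-s["tool_pos"])/.06)
a=ray("wrist",(246,203),.1);b=ray("wrist",(297,203),.1);print("diam",np.linalg.norm(a-b))
```

```text
t 5.62 pos [ 0.3654 -0.3016  0.2195] F [ 0.6 -0.1 -0.1] w 0.093
[[0.984, -0.179, 0.009], [-0.179, -0.984, -0.0], [0.009, -0.001, -1.0]] [ 11.7  18.4  27.7 125.1 -14.1  38.9 -51.2]
[ 0.36737963 -0.29491807  0.1       ] tool shift [-0.00655415 -0.11339548  1.99197159]
diam 0.049538918650234805
```

{"name": "arm_command", "arguments": {
  "motion": [
    [0, [0, -0.11, 0.3], [0, 0, 0]],
    [0, [0, 0, 0.8], [0, 0, 0]],
    [0, [0, 0, 0.8], [0, 0, 0]],
    [0, [0, 0, 0.7], [0, 0, 0]],
    [0, [0, 0, 0.36], [0, 0, 0]],
    [0, [0, 0, 0], [0, 0, 0]]
  ]
}}

```text
t: 6.38
tool_pos: [0.3765, -0.2883, 0.0373]
eef_rot: [[0.987, -0.159, 0.014], [-0.159, -0.987, 0.001], [0.014, -0.003, -1.0]]
force: [-0.6, -0.4, 0.9]
gripper_width: 0.0933
```

{"name": "arm_command", "arguments": {
  "motion": [
    [0, [-0.13, 0.13, -0.05], [0, 0, 0.25]],
    [0, [0, 0, 0], [0, 0, 0]]
  ]
}}

```text
t: 6.62
tool_pos: [0.368, -0.2947, 0.0418]
eef_rot: [[0.981, -0.194, 0.015], [-0.194, -0.981, 0.0], [0.015, -0.003, -1.0]]
force: [0.5, -0.3, 0.6]
gripper_width: 0.0929
```

{"name": "arm_command", "arguments": {
  "motion": [
    [255, [0, 0, 0], [0, 0, 0]],
    [255, [0, 0, 0], [0, 0, 0]],
    [255, [0, 0, 0], [0, 0, 0]],
    [255, [0, 0, 0], [0, 0, 0]],
    [255, [0, 0, 0], [0, 0, 0]],
    [255, [0, 0, 0], [0, 0, 0]]
  ],
  "newtons": 20
}}

```text
t: 7.38
tool_pos: [0.3692, -0.295, 0.0437]
eef_rot: [[0.981, -0.193, 0.019], [-0.193, -0.981, -0.002], [0.019, -0.002, -1.0]]
force: [-0.6, -0.6, 1.7]
gripper_width: 0.0514
```

{"name": "arm_command", "arguments": {
  "motion": [
    [255, [0, 0, -0.25], [0, 0, 0]],
    [255, [0, 0, -0.25], [0, 0, 0]],
    [255, [0.4, -0.38, 0], [0, 0, 0]],
    [255, [0.4, -0.38, 0], [0, 0, 0]],
    [255, [0.4, -0.38, 0], [0, 0, 0]],
    [255, [0.4, -0.38, 0], [0, 0, 0]],
    [255, [0.3, -0.35, 0], [0, 0, 0]],
    [255, [0, 0, 0], [0, 0, 0]]
  ]
}}

```text
t: 8.38
tool_pos: [0.5042, -0.2038, 0.0748]
eef_rot: [[0.981, -0.195, 0.014], [-0.195, -0.981, 0.0], [0.014, -0.003, -1.0]]
force: [0.3, -1.1, -1.6]
gripper_width: 0.0521
```

Run:
```python
from h import *
s=st()
im=read_camera("wrist"); cv2.imwrite("pics/w3.png",im[:,:,::-1])
im=read_camera("side"); cv2.imwrite("pics/s3.png",cv2.resize(im[120:330,220:500,::-1],None,fx=2.8,fy=2.8,interpolation=cv2.INTER_CUBIC))
```

```text
t 8.38 pos [ 0.5042 -0.2038  0.0748] F [ 0.3 -1.1 -1.6] w 0.0521
[[0.981, -0.195, 0.014], [-0.195, -0.981, 0.0], [0.014, -0.003, -1.0]] [  2.5  35.7  20.2 123.6 -29.7  24.6 -54.8]
```

View pics/w3.png

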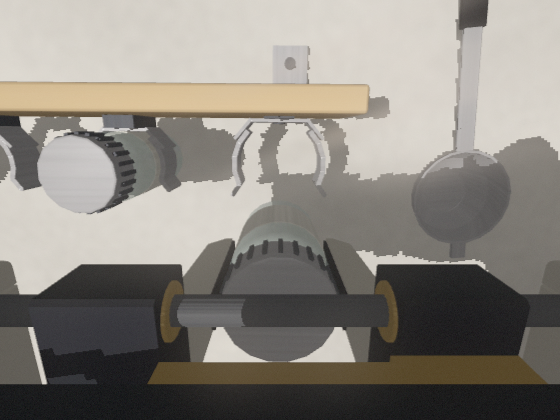

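View pics/s3.png

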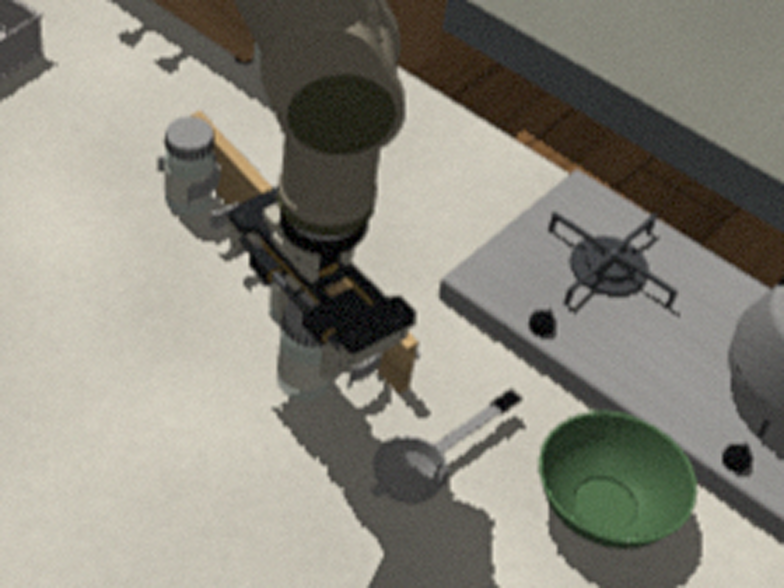

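{"name": "arm_command", "arguments": {
  "motion": [
    [255, [0, 0, 0.25], [0, 0, 0]],
    [255, [0, 0, 0.22], [0, 0, 0]],
    [255, [0, 0, 0], [0, 0, 0]]
  ]
}}

```text
t: 8.85
tool_pos: [0.5, -0.2074, 0.0444]
eef_rot: [[0.979, -0.202, 0.011], [-0.202, -0.979, -0.0], [0.011, -0.002, -1.0]]
force: [-0.2, -0.3, -2.0]
gripper_width: 0.0519
```

{"name": "arm_command", "arguments": {
  "motion": [
    [255, [0.05, -0.075, 0], [0, 0, -0.05]],
    [255, [0, 0, 0.02], [0, 0, 0]]
  ]
}}

```text
t: 9.1
tool_pos: [0.5038, -0.2035, 0.0437]
eef_rot: [[0.981, -0.196, 0.011], [-0.196, -0.981, 0.001], [0.011, -0.003, -1.0]]
force: [-2.3, 5.6, 20.3]
gripper_width: 0.0519
```

Run:
```python
from h import *
s=st()
im=read_camera("wrist"); cv2.imwrite("pics/w4.png",im[:,:,::-1])
```

```text
t 9.1 pos [ 0.5038 -0.2035  0.0437] F [-2.3  5.6 20.3] w 0.0519
[[0.981, -0.196, 0.011], [-0.196, -0.981, 0.001], [0.011, -0.003, -1.0]] [  4.6  38.4  17.1 124.2 -31.7  20.9 -53.2]
```

View pics/w4.png

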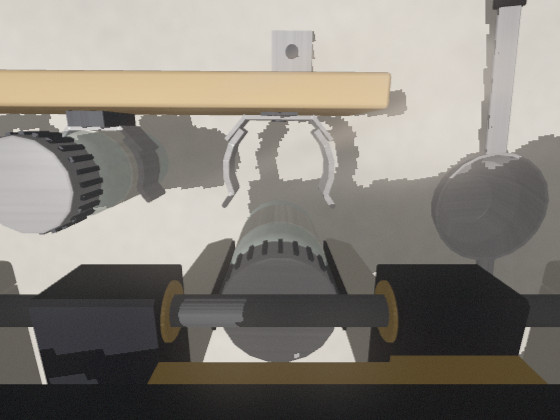

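{"name": "arm_command", "arguments": {
  "motion": [
    [60, [0, 0, -0.01], [0, 0, 0]],
    [60, [0, 0, 0], [0, 0, 0]],
    [60, [0, 0, 0], [0, 0, 0]],
    [60, [-0.4, 0, 0], [0, 0, 0]],
    [60, [-0.4, 0, 0], [0, 0, 0]],
    [60, [-0.35, 0, 0], [0, 0, 0]],
    [255, [0, 0, 0], [0, 0, 0]],
    [255, [0, 0, 0], [0, 0, 0]]
  ]
}}

```text
t: 10.15
tool_pos: [0.4376, -0.1905, 0.0446]
eef_rot: [[0.981, -0.195, 0.016], [-0.195, -0.981, -0.002], [0.016, -0.002, -1.0]]
force: [0.1, 0.3, 0.1]
gripper_width: 0.0559
```

Run:
```python
from h import *
s=st()
im=read_camera("wrist"); cv2.imwrite("pics/w5.png",im[:,:,::-1])
```

```text
t 10.15 pos [ 0.4376 -0.1905  0.0446] F [0.1 0.3 0.1] w 0.0559
[[0.981, -0.195, 0.016], [-0.195, -0.981, -0.002], [0.016, -0.002, -1.0]] [  8.2  35.7  12.5 132.7 -33.6  13.6 -50.1]
```

View pics/w5.png

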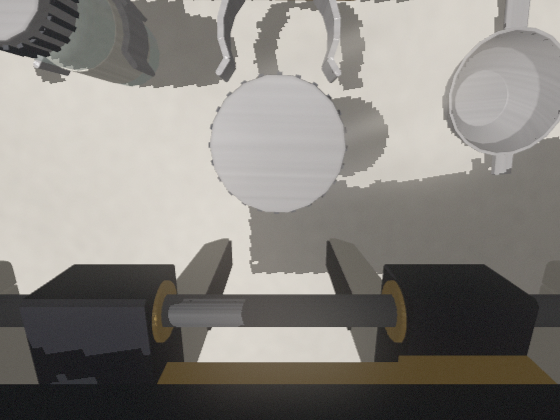

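{"name": "arm_command", "arguments": {
  "motion": [
    [255, [0, 0, 0.1], [0, 0.5, 0]],
    [255, [0, 0, 0.1], [0, 0.5, 0]],
    [255, [0, 0, 0], [0, 0.5, 0]],
    [255, [0, 0, 0], [0, 0, 0]],
    [255, [0, 0, 0], [0, 0, 0]]
  ]
}}

```text
t: 10.82
tool_pos: [0.4616, -0.2007, 0.067]
eef_rot: [[0.965, -0.199, 0.173], [-0.199, -0.98, -0.016], [0.173, -0.02, -0.985]]
force: [-0.8, -0.5, -0.7]
gripper_width: 0.0025
```

Run:
```python
from h import *
s=st()
im=read_camera("wrist"); cv2.imwrite("pics/w6.png",im[:,:,::-1])
P=np.array([.5038,-.2035,.0])
d=s["eef_rot"].T@(P-s["tool_pos"]); print(d)
```

```text
t 10.82 pos [ 0.4616 -0.2007  0.067 ] F [-0.8 -0.5 -0.7] w 0.0025
[[0.965, -0.199, 0.173], [-0.199, -0.98, -0.016], [0.173, -0.02, -0.985]] [ 14.9  32.3   5.4 135.  -59.9   6.1 -23.1]
[ 0.02966246 -0.00435508  0.07332908]
```

View pics/w6.png

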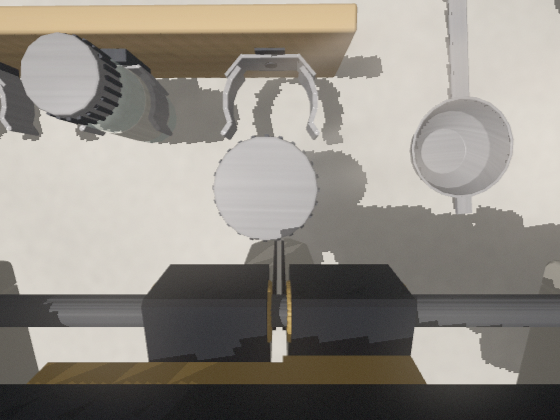

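{"name": "arm_command", "arguments": {
  "motion": [
    [255, [-0.1, 0, 0], [0, -0.5, 0]],
    [255, [-0.1, 0, 0], [0, -0.45, 0]],
    [255, [0, 0, 0], [0, 0, 0]]
  ]
}}

```text
t: 11.25
tool_pos: [0.4493, -0.1978, 0.0644]
eef_rot: [[0.978, -0.206, 0.04], [-0.207, -0.978, 0.013], [0.036, -0.021, -0.999]]
force: [0.1, 0.3, 0.4]
gripper_width: 0.0007
```

{"name": "arm_command", "arguments": {
  "motion": [
    [255, [0, -0.08, 0.28], [-0.15, 0, 0]],
    [255, [0, 0, 0.28], [0, 0, 0]],
    [255, [0, 0, 0], [0, 0, 0]]
  ]
}}

```text
t: 11.62
tool_pos: [0.4518, -0.1921, 0.0299]
eef_rot: [[0.977, -0.21, 0.038], [-0.21, -0.978, -0.009], [0.039, 0.001, -0.999]]
force: [0.2, -0.4, 0.6]
gripper_width: 0.0007
```

Run:
```python
from h import *
s=st()
im=read_camera("side"); cv2.imwrite("pics/s7.png",cv2.resize(im[180:330,270:470,::-1],None,fx=4,fy=4,interpolation=cv2.INTER_CUBIC))
im=read_camera("wrist"); cv2.imwrite("pics/w7.png",im[:,:,::-1])
```

```text
t 11.62 pos [ 0.4518 -0.1921  0.0299] F [ 0.2 -0.4  0.6] w 0.0007
[[0.977, -0.21, 0.038], [-0.21, -0.978, -0.009], [0.039, 0.001, -0.999]] [  3.8  38.5  18.7 132.6 -55.8  14.2 -28.9]
```

View pics/s7.png

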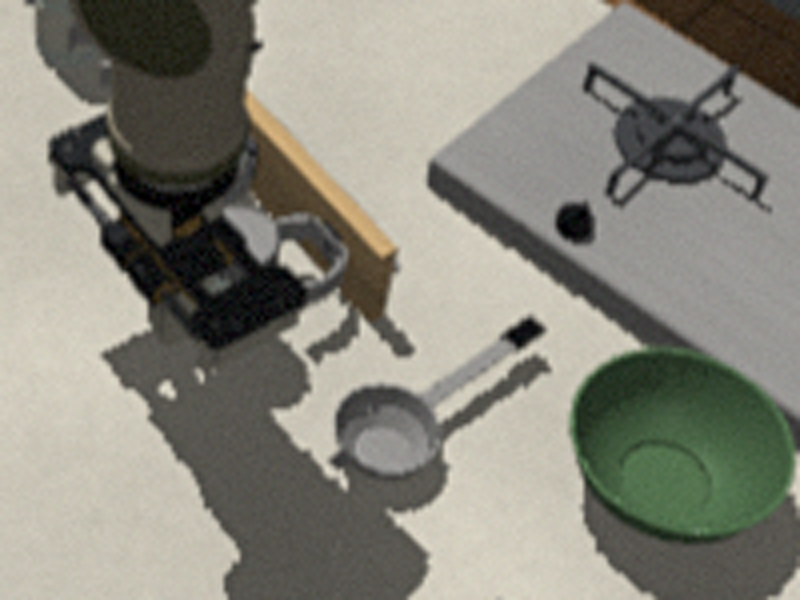

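View pics/w7.png

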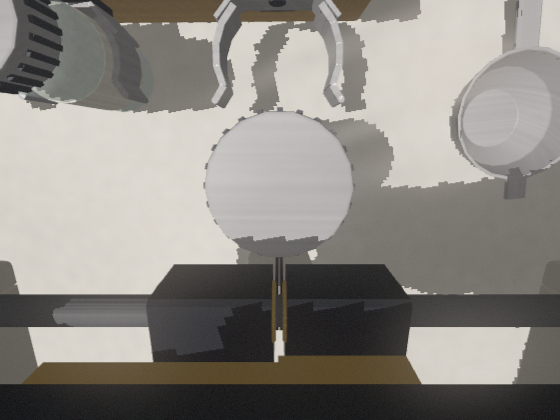

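{"name": "arm_command", "arguments": {
  "motion": [
    [255, [0.12, 0, 0], [0, 0, 0]],
    [255, [0.12, 0, 0], [0, 0, 0]],
    [255, [0.06, 0, 0], [0, 0, 0]],
    [255, [0.06, 0, 0], [0, 0, 0]],
    [255, [0.06, 0, 0], [0, 0, 0]]
  ]
}}

```text
t: 12.35
tool_pos: [0.4783, -0.1981, 0.0332]
eef_rot: [[0.977, -0.21, 0.04], [-0.21, -0.978, -0.009], [0.041, 0.001, -0.999]]
force: [-0.7, 0.9, -0.5]
gripper_width: 0.0009
```

{"name": "arm_command", "arguments": {
  "motion": [
    [255, [0.06, 0, 0.01], [0, 0, 0]],
    [255, [0.06, 0, 0.01], [0, 0, 0]],
    [255, [0.05, 0, 0.01], [0, 0, 0]],
    [255, [0.05, 0, 0.01], [0, 0, 0]]
  ]
}}

```text
t: 12.85
tool_pos: [0.4913, -0.2008, 0.0312]
eef_rot: [[0.977, -0.211, 0.039], [-0.21, -0.978, -0.009], [0.04, 0.0, -0.999]]
force: [-3.0, 0.7, 1.8]
gripper_width: 0.0008
```

Run:
```python
from h import *
s=st()
im=read_camera("wrist"); cv2.imwrite("pics/w8.png",im[:,:,::-1])
```

```text
t 12.85 pos [ 0.4913 -0.2008  0.0312] F [-3.   0.7  1.8] w 0.0008
[[0.977, -0.211, 0.039], [-0.21, -0.978, -0.009], [0.04, 0.0, -0.999]] [  0.2  40.4  23.9 127.7 -52.9  19.5 -32.6]
```

View pics/w8.png

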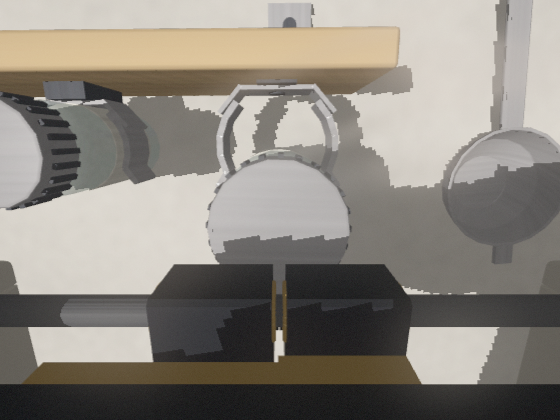

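{"name": "arm_command", "arguments": {
  "motion": [
    [255, [0.04, 0, 0.004], [0, 0, 0]],
    [255, [0.04, 0, 0.004], [0, 0, 0]],
    [255, [0.04, 0, 0.004], [0, 0, 0]],
    [255, [0.04, 0, 0.004], [0, 0, 0]]
  ]
}}

```text
t: 13.4
tool_pos: [0.4956, -0.2009, 0.0301]
eef_rot: [[0.977, -0.211, 0.031], [-0.211, -0.977, -0.003], [0.031, -0.003, -1.0]]
force: [-9.0, 1.3, 8.1]
gripper_width: 0.0006
```

{"name": "arm_command", "arguments": {
  "motion": [
    [255, [0.05, 0, -0.01], [0, 0, 0]],
    [255, [0.05, 0, -0.005], [0, 0, 0]],
    [255, [0.05, 0, 0], [0, 0, 0]]
  ]
}}

```text
t: 13.78
tool_pos: [0.4959, -0.2007, 0.03]
eef_rot: [[0.977, -0.213, 0.018], [-0.213, -0.977, 0.003], [0.017, -0.007, -1.0]]
force: [-10.7, 1.4, 7.4]
gripper_width: 0.0003
```

Run:
```python
from h import *
s=st()
im=read_camera("wrist"); cv2.imwrite("pics/w9.png",im[:,:,::-1])
```

```text
t 13.78 pos [ 0.4959 -0.2007  0.03  ] F [-10.7   1.4   7.4] w 0.0003
[[0.977, -0.213, 0.018], [-0.213, -0.977, 0.003], [0.017, -0.007, -1.0]] [ -1.   41.3  26.  126.3 -51.3  22.4 -34.4]
```

View pics/w9.png

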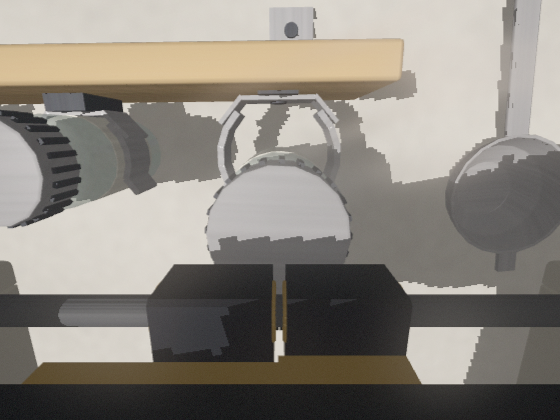

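{"name": "arm_command", "arguments": {
  "motion": [
    [255, [0.08, 0, -0.03], [0, 0.15, 0]],
    [255, [0.1, 0, -0.02], [0, 0.15, 0]]
  ]
}}

```text
t: 14.08
tool_pos: [0.5001, -0.2007, 0.0314]
eef_rot: [[0.976, -0.214, 0.049], [-0.214, -0.977, -0.001], [0.049, -0.009, -0.999]]
force: [-7.8, 1.5, -1.7]
gripper_width: 0.0005
```

{"name": "arm_command", "arguments": {
  "motion": [
    [255, [0.1, 0.02, -0.003], [0, 0.05, 0]],
    [255, [0.1, 0.02, 0], [0, 0.05, 0]]
  ]
}}

```text
t: 14.32
tool_pos: [0.5063, -0.2036, 0.0307]
eef_rot: [[0.975, -0.214, 0.055], [-0.215, -0.977, 0.0], [0.054, -0.012, -0.998]]
force: [-5.2, 2.0, -1.9]
gripper_width: 0.0005
```

Run:
```python
from h import *
s=st()
im=read_camera("wrist"); cv2.imwrite("pics/w10.png",im[:,:,::-1])
im=read_camera("scene"); cv2.imwrite("pics/c10.png",cv2.resize(im[180:300,150:350,::-1],None,fx=4,fy=4,interpolation=cv2.INTER_CUBIC))
```

```text
t 14.32 pos [ 0.5063 -0.2036  0.0307] F [-5.2  2.  -1.9] w 0.0005
[[0.975, -0.214, 0.055], [-0.215, -0.977, 0.0], [0.054, -0.012, -0.998]] [  0.9  40.6  23.4 126.3 -53.2  20.1 -32.6]
```

View pics/w10.png

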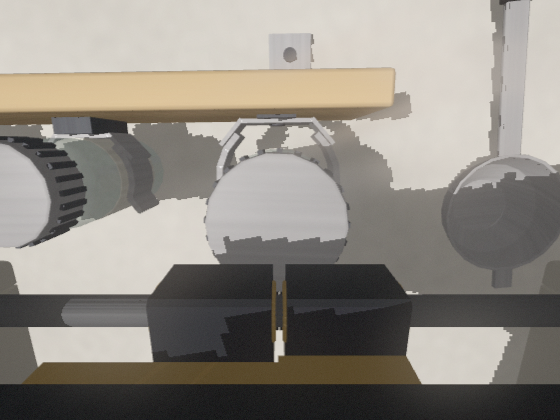

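View pics/c10.png

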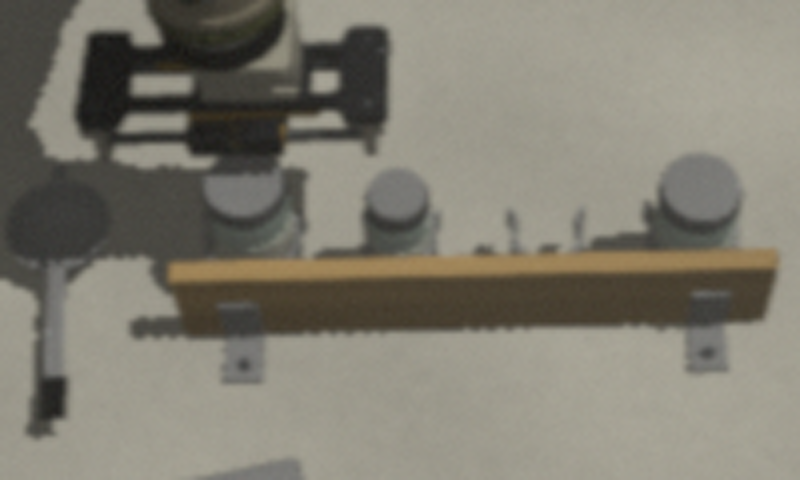

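{"name": "arm_command", "arguments": {
  "motion": [
    [255, [0.08, 0, 0], [0, 0, 0]],
    [255, [0.08, 0, 0], [0, 0, 0]],
    [255, [0.06, 0, 0], [0, 0, 0]]
  ]
}}

```text
t: 14.8
tool_pos: [0.5169, -0.2053, 0.0302]
eef_rot: [[0.975, -0.214, 0.05], [-0.215, -0.977, 0.003], [0.048, -0.014, -0.999]]
force: [-1.9, -0.8, -0.2]
gripper_width: 0.0002
```

{"name": "arm_command", "arguments": {
  "motion": [
    [255, [0.06, 0, 0], [0, 0, 0]],
    [255, [0.06, 0, 0], [0, 0, 0]],
    [255, [0.06, 0, 0], [0, 0, 0]]
  ]
}}

```text
t: 15.18
tool_pos: [0.5189, -0.2053, 0.0297]
eef_rot: [[0.976, -0.216, 0.037], [-0.216, -0.976, 0.01], [0.034, -0.018, -0.999]]
force: [-15.6, 2.0, 11.0]
gripper_width: 0.0005
```

{"name": "arm_command", "arguments": {
  "motion": [
    [255, [0.08, 0, -0.03], [0, 0.1, 0]],
    [255, [0.1, 0, -0.02], [0, 0.15, 0]],
    [255, [0.1, 0, -0.02], [0, 0.15, 0]]
  ]
}}

```text
t: 15.55
tool_pos: [0.5192, -0.2048, 0.0304]
eef_rot: [[0.974, -0.218, 0.067], [-0.219, -0.976, 0.008], [0.064, -0.022, -0.998]]
force: [-16.2, 1.4, -5.7]
gripper_width: 0.0003
```

Run:
```python
from h import *
s=st()
im=read_camera("wrist"); cv2.imwrite("pics/w11.png",im[:,:,::-1])
```

```text
t 15.55 pos [ 0.5192 -0.2048  0.0304] F [-16.2   1.4  -5.7] w 0.0003
[[0.974, -0.218, 0.067], [-0.219, -0.976, 0.008], [0.064, -0.022, -0.998]] [  1.3  40.9  23.  125.1 -53.4  20.7 -32.9]
```

View pics/w11.png

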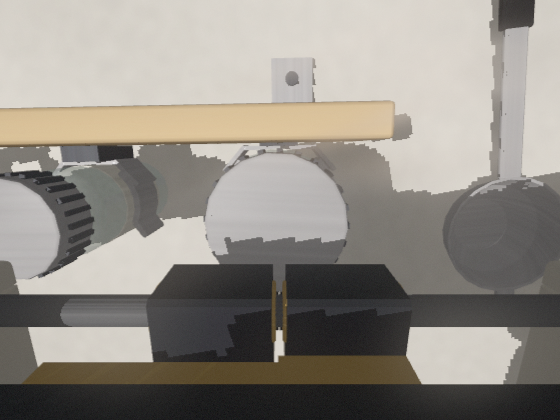

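{"name": "arm_command", "arguments": {
  "motion": [
    [255, [-0.1, 0, 0], [0, 0, 0]],
    [255, [-0.4, 0, 0], [0, -0.2, 0]],
    [255, [-0.3, 0, -0.3], [0, -0.2, 0]],
    [100, [0, 0, -0.9], [-0.1, 0, 0]],
    [0, [0, 0, -0.9], [0, 0, 0]],
    [0, [0, 0, -0.8], [0, 0, 0]],
    [0, [0, 0, 0], [0, 0, 0]]
  ]
}}

```text
t: 16.48
tool_pos: [0.4685, -0.1974, 0.2079]
eef_rot: [[0.975, -0.22, 0.01], [-0.22, -0.975, 0.004], [0.009, -0.006, -1.0]]
force: [-0.2, -0.3, -0.3]
gripper_width: 0.0358
```

Run:
```python
from h import *
s=st()
im=read_camera("wrist"); cv2.imwrite("pics/w12.png",im[:,:,::-1])
im=read_camera("side"); cv2.imwrite("pics/s12.png",cv2.resize(im[150:300,250:450,::-1],None,fx=4,fy=4,interpolation=cv2.INTER_CUBIC))
```

```text
t 16.48 pos [ 0.4685 -0.1974  0.2079] F [-0.2 -0.3 -0.3] w 0.0358
[[0.975, -0.22, 0.01], [-0.22, -0.975, 0.004], [0.009, -0.006, -1.0]] [-17.5  26.9  49.2 122.6 -30.9  43.  -50.7]
```

View pics/w12.png

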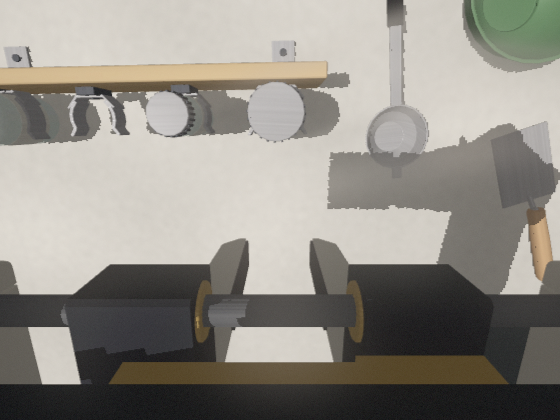

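View pics/s12.png

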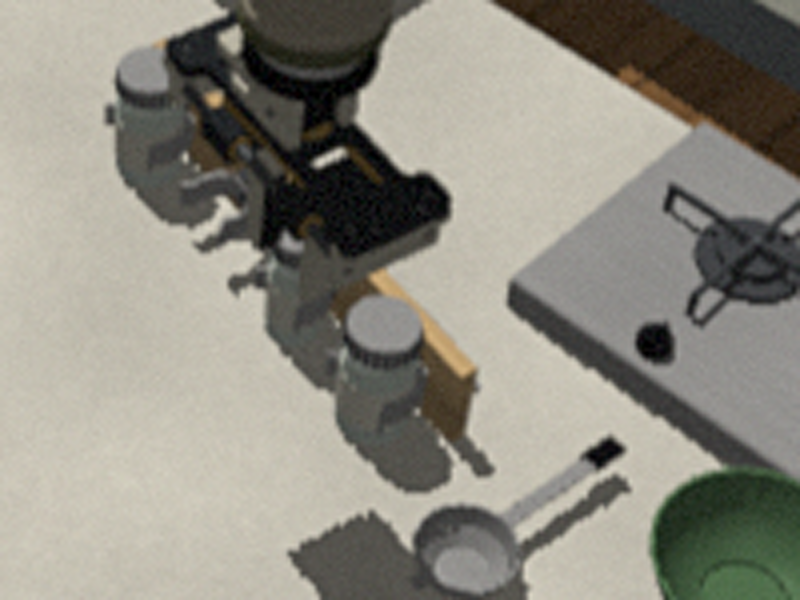

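Run:
```python
from h import *
s=st()
im=cv2.imread("pics/w12.png"); cv2.imwrite("pics/w12z.png",cv2.resize(im[40:160,130:340],None,fx=3.8,fy=3.8,interpolation=cv2.INTER_CUBIC))
d=[]
for n,uv in(("L",(276,111)),("SS",(169.5,114))):
    P=ray("wrist",uv,.1); print(n,P)
    d.append(P)
yaw=np.radians(-11.5); print((d[0]-d[1])@[np.cos(yaw),np.sin(yaw),0],(d[0]-d[1])@[-np.sin(yaw),np.cos(yaw),0])
```

```text
t 16.57 pos [ 0.4674 -0.1962  0.2052] F [ 0.1  0.4 -0.7] w 0.044
[[0.976, -0.22, 0.006], [-0.22, -0.976, 0.006], [0.005, -0.007, -1.0]] [-17.4  27.1  49.  122.8 -31.1  42.9 -50.6]
L [ 0.55057965 -0.21243142  0.1       ]
SS [ 0.56818063 -0.12276704  0.1       ]
0.0006285618378317212 -0.09137341330685589
```

View pics/w12z.png

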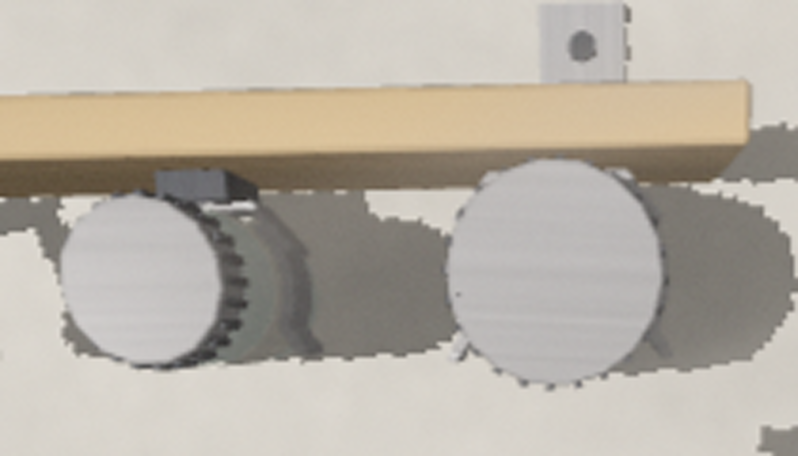

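{"name": "arm_command", "arguments": {
  "motion": [
    [0, [-0.2, -0.95, -0.05], [0, 0, 0]],
    [0, [-0.2, -0.95, -0.05], [0, 0, 0]],
    [0, [-0.2, -0.95, -0.05], [0, 0, 0]],
    [0, [-0.2, -0.95, 0], [0, 0, 0]],
    [0, [-0.5, -0.8, 0], [0, 0, 0]],
    [0, [-0.5, -0.8, 0], [0, 0, 0]],
    [0, [-0.5, -0.8, 0], [0, 0, 0]],
    [0, [0, 0, 0], [0, 0, 0]]
  ]
}}

```text
t: 17.58
tool_pos: [0.4103, 0.2073, 0.2069]
eef_rot: [[0.975, -0.223, -0.003], [-0.223, -0.975, -0.004], [-0.002, 0.005, -1.0]]
force: [0.1, -0.9, 0.3]
gripper_width: 0.093
```

{"name": "arm_command", "arguments": {
  "motion": [
    [0, [-0.38, -0.34, -0.1], [0, 0, 0]],
    [0, [-0.38, -0.34, -0.1], [0, 0, -0.1]],
    [0, [0, 0, 0], [0, 0, 0]]
  ]
}}

```text
t: 17.95
tool_pos: [0.3738, 0.2558, 0.2164]
eef_rot: [[0.977, -0.211, -0.005], [-0.211, -0.977, -0.009], [-0.003, 0.01, -1.0]]
force: [0.3, -0.2, 0.4]
gripper_width: 0.0926
```

Run:
```python
from h import *
s=st()
im=read_camera("wrist"); cv2.imwrite("pics/w13.png",im[:,:,::-1])
print([( [round(float(v),3) for v in d["point"]],round(d["conf"],2)) for d in find_in("wrist","small_jar_mid")][:4])
```

```text
t 17.95 pos [0.3738 0.2558 0.2164] F [ 0.3 -0.2  0.4] w 0.0926
[[0.977, -0.211, -0.005], [-0.211, -0.977, -0.009], [-0.003, 0.01, -1.0]] [ -83.6   25.5   59.7  128.   -32.1   43.7 -104.1]
[([0.38, 0.261, 0.096], 0.92)]
```

View pics/w13.png

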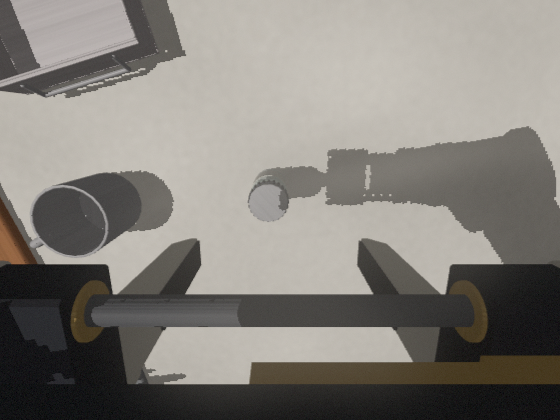

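Run:
```python
from h import *
s=st()
P=ray("wrist",(268.5,203),.1); print(P,s["eef_rot"].T@(P-s["tool_pos"])/.06)
im=read_camera("side"); im2=read_camera("scene"); cv2.imwrite("pics/b13.png",cv2.resize(np.hstack([im,im2])[:,:,::-1],(800,300)))
```

```text
t 18.05 pos [0.3748 0.2543 0.2167] F [-0.4 -0.2  0.1] w 0.0928
[[0.977, -0.214, -0.005], [-0.214, -0.977, -0.009], [-0.003, 0.01, -1.0]] [ -83.4   25.5   59.8  128.   -32.1   43.7 -104. ]
[0.37658945 0.26216294 0.1       ] [ 0.00576697 -0.15215354  1.94297346]
```

View pics/b13.png

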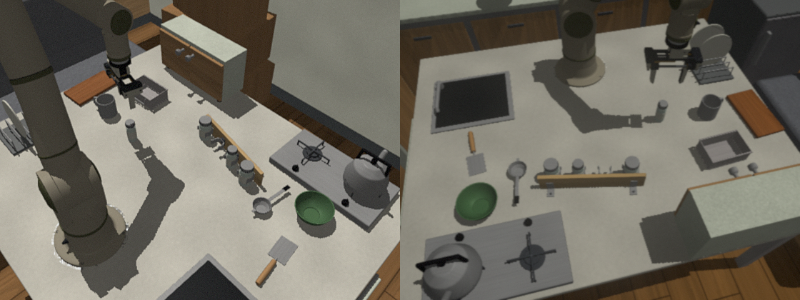

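{"name": "arm_command", "arguments": {
  "motion": [
    [0, [0, -0.14, 0.3], [0, 0, 0]],
    [0, [0, 0, 0.7], [0, 0, 0]],
    [0, [0, 0, 0.6], [0, 0, 0]],
    [0, [0, 0, 0], [0, 0, 0]]
  ]
}}

```text
t: 18.65
tool_pos: [0.3802, 0.258, 0.1186]
eef_rot: [[0.975, -0.223, -0.003], [-0.223, -0.975, -0.008], [-0.001, 0.008, -1.0]]
force: [-0.4, 0.4, 0.1]
gripper_width: 0.0928
```

{"name": "arm_command", "arguments": {
  "motion": [
    [0, [-0.08, -0.06, 0.4], [0, 0, 0]],
    [0, [-0.02, -0.01, 0.5], [0, 0, 0]],
    [0, [-0.02, -0.01, 0.35], [0, 0, 0]],
    [0, [0, 0, 0], [0, 0, 0]]
  ]
}}

```text
t: 19.15
tool_pos: [0.3788, 0.2631, 0.0461]
eef_rot: [[0.974, -0.228, 0.003], [-0.228, -0.974, -0.004], [0.003, 0.003, -1.0]]
force: [0.1, -0.8, -0.1]
gripper_width: 0.093
```

{"name": "arm_command", "arguments": {
  "motion": [
    [0, [-0.035, 0, 0.04], [0, 0, 0]],
    [255, [0, 0, 0], [0, 0, 0]],
    [255, [0, 0, 0], [0, 0, 0]],
    [255, [0, 0, 0], [0, 0, 0]],
    [255, [0, 0, 0], [0, 0, 0]],
    [255, [0, 0, 0], [0, 0, 0]],
    [255, [0, 0, 0], [0, 0, 0]],
    [255, [0, 0, 0], [0, 0, 0]]
  ],
  "newtons": 20
}}

```text
t: 20.15
tool_pos: [0.3784, 0.2644, 0.0468]
eef_rot: [[0.974, -0.228, 0.006], [-0.228, -0.974, -0.001], [0.006, -0.0, -1.0]]
force: [1.2, 0.0, 2.1]
gripper_width: 0.0401
```

{"name": "arm_command", "arguments": {
  "motion": [
    [255, [0, 0, -0.3], [0, 0, 0]],
    [255, [0, 0, -0.3], [0, 0, 0]],
    [255, [0.5, 0.54, 0], [0, 0, 0]],
    [255, [0.5, 0.54, 0], [0, 0, 0]],
    [255, [0.5, 0.54, 0], [0, 0, 0]],
    [255, [0.5, 0.54, 0], [0, 0, 0]],
    [255, [0.5, 0.54, 0], [0, 0, 0]],
    [255, [0, 0, 0], [0, 0, -0.2]]
  ]
}}

```text
t: 21.15
tool_pos: [0.4904, 0.0689, 0.0838]
eef_rot: [[0.981, -0.193, 0.005], [-0.193, -0.981, -0.003], [0.006, 0.002, -1.0]]
force: [0.3, 1.6, -0.3]
gripper_width: 0.0397
```

{"name": "arm_command", "arguments": {
  "motion": [
    [255, [0.34, 0.42, 0], [0, 0, 0]],
    [255, [0.34, 0.42, 0], [0, 0, 0]],
    [255, [0.3, 0.38, 0], [0, 0, 0]],
    [255, [0, 0, 0], [0, 0, 0]]
  ]
}}

```text
t: 21.65
tool_pos: [0.5329, -0.013, 0.083]
eef_rot: [[0.982, -0.188, 0.001], [-0.188, -0.982, -0.001], [0.001, 0.001, -1.0]]
force: [0.1, 0.3, -1.8]
gripper_width: 0.0393
```

Run:
```python
from h import *
s=st()
im=read_camera("wrist"); cv2.imwrite("pics/w14.png",im[:,:,::-1])
im=read_camera("side"); cv2.imwrite("pics/s14.png",cv2.resize(im[120:300,220:440,::-1],None,fx=3.6,fy=3.3,interpolation=cv2.INTER_CUBIC))
```

```text
t 21.65 pos [ 0.5329 -0.013   0.083 ] F [ 0.1  0.3 -1.8] w 0.0393
[[0.982, -0.188, 0.001], [-0.188, -0.982, -0.001], [0.001, 0.001, -1.0]] [-26.9  37.4  33.4 124.7 -42.5  29.6 -61.6]
```

View pics/w14.png

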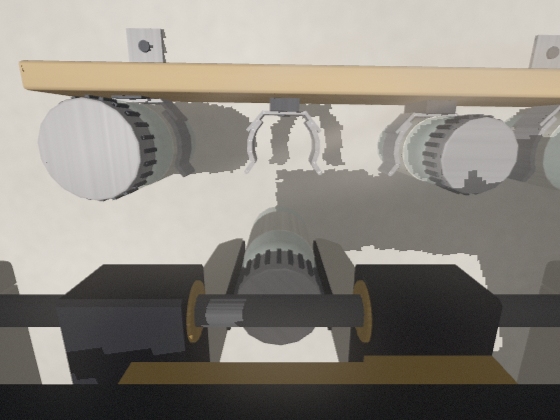

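View pics/s14.png

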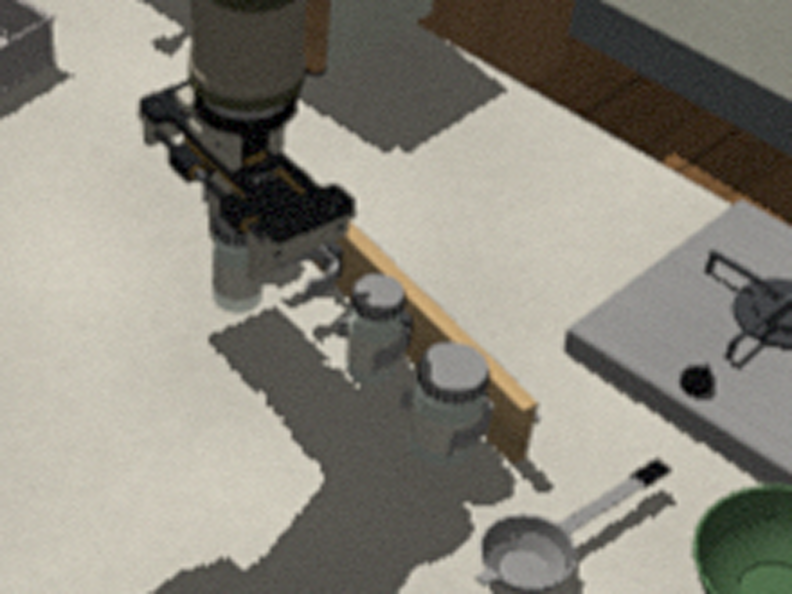

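{"name": "arm_command", "arguments": {
  "motion": [
    [255, [0.12, 0.055, 0], [0, 0, 0.08]],
    [255, [0, 0, 0.27], [0, 0, 0]],
    [255, [0, 0, 0.25], [0, 0, 0]],
    [255, [0, 0, 0], [0, 0, 0]]
  ]
}}

```text
t: 22.25
tool_pos: [0.5371, -0.0119, 0.0484]
eef_rot: [[0.981, -0.193, -0.003], [-0.193, -0.981, 0.002], [-0.003, -0.001, -1.0]]
force: [-0.2, -0.3, -0.3]
gripper_width: 0.0396
```

{"name": "arm_command", "arguments": {
  "motion": [
    [255, [0.06, 0.085, 0], [0, 0, 0]],
    [255, [0, 0, 0.03], [0, 0, 0]],
    [255, [0, 0, 0], [0, 0, 0]]
  ]
}}

```text
t: 22.62
tool_pos: [0.54, -0.0189, 0.047]
eef_rot: [[0.981, -0.194, -0.002], [-0.194, -0.981, 0.002], [-0.003, -0.001, -1.0]]
force: [-0.8, 0.8, -0.3]
gripper_width: 0.0399
```

Run:
```python
from h import *
s=st()
print(s["eef_rot"].T@(np.array([.5894,-.0275,0])-s["tool_pos"]))
im=read_camera("wrist"); cv2.imwrite("pics/w15.png",im[:,:,::-1])
```

```text
t 22.62 pos [ 0.54   -0.0189  0.047 ] F [-0.8  0.8 -0.3] w 0.0399
[[0.981, -0.194, -0.002], [-0.194, -0.981, 0.002], [-0.003, -0.001, -1.0]] [-23.1  40.5  29.1 124.5 -45.9  26.2 -58.5]
[ 0.05026048 -0.00111494  0.04691433]
```

View pics/w15.png

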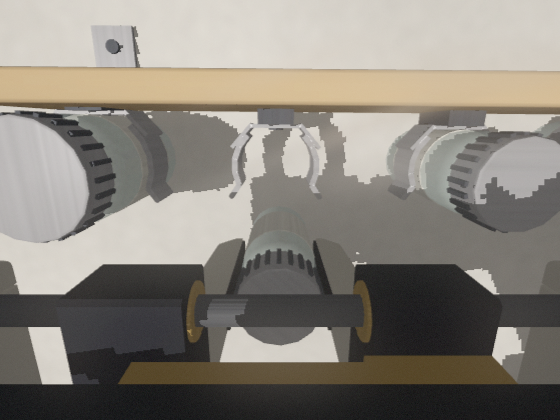

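{"name": "arm_command", "arguments": {
  "motion": [
    [255, [0, -0.025, 0.02], [0, 0, 0]],
    [255, [0, 0, 0.02], [0, 0, 0]]
  ]
}}

```text
t: 22.92
tool_pos: [0.54, -0.0187, 0.0467]
eef_rot: [[0.981, -0.195, -0.001], [-0.195, -0.981, 0.002], [-0.001, -0.002, -1.0]]
force: [-4.7, 1.0, 22.5]
gripper_width: 0.0395
```

{"name": "arm_command", "arguments": {
  "motion": [
    [80, [0, 0, -0.01], [0, 0, 0]],
    [80, [0, 0, 0], [0, 0, 0]],
    [80, [0, 0, 0], [0, 0, 0]],
    [80, [-0.35, 0, 0], [0, 0, 0]],
    [80, [-0.35, 0, 0], [0, 0, 0]],
    [80, [-0.3, 0, 0], [0, 0, 0]],
    [255, [0, 0, 0], [0, 0, 0]],
    [255, [0, 0, 0], [0, 0, 0]]
  ]
}}

```text
t: 23.92
tool_pos: [0.4815, -0.0065, 0.0473]
eef_rot: [[0.981, -0.194, 0.001], [-0.194, -0.981, 0.001], [0.001, -0.001, -1.0]]
force: [0.3, 0.3, -0.2]
gripper_width: 0.0482
```

{"name": "arm_command", "arguments": {
  "motion": [
    [255, [0, 0, 0], [0, 0.15, 0]],
    [255, [0, 0, 0.12], [0, 0.15, 0]],
    [255, [0, 0, 0.12], [0, 0, 0]],
    [255, [0, 0, 0], [0, 0, 0]],
    [255, [0, 0, 0], [0, 0, 0]]
  ]
}}

```text
t: 24.55
tool_pos: [0.4864, -0.0071, 0.032]
eef_rot: [[0.98, -0.194, 0.046], [-0.194, -0.981, -0.008], [0.046, -0.001, -0.999]]
force: [-0.3, -0.2, 0.2]
gripper_width: 0.0012
```

Run:
```python
from h import *
s=st()
im=read_camera("wrist"); cv2.imwrite("pics/w16.png",im[:,:,::-1])
print(s["eef_rot"].T@(np.array([.5894,-.0275,s["tool_pos"][2]])-s["tool_pos"]))
P=ray("wrist",(279,150),.1);print(P)
```

```text
t 24.55 pos [ 0.4864 -0.0071  0.032 ] F [-0.3 -0.2  0.2] w 0.0012
[[0.98, -0.194, 0.046], [-0.194, -0.981, -0.008], [0.046, -0.001, -0.999]] [-18.4  37.9  17.6 133.4 -54.2  12.4 -52.4]
[ 1.04872799e-01 -3.26963013e-05  4.86841623e-03]
[ 0.54677697 -0.01972041  0.1       ]
```

View pics/w16.png

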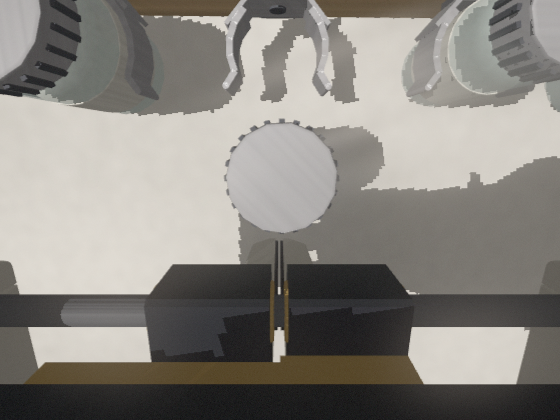

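{"name": "arm_command", "arguments": {
  "motion": [
    [255, [0.12, 0, 0.01], [0, 0, 0]],
    [255, [0.12, 0, 0.01], [0, 0, 0]],
    [255, [0.1, 0, 0.01], [0, 0, 0]],
    [255, [0.06, 0, 0.005], [0, 0, 0]],
    [255, [0.06, 0, 0.005], [0, 0, 0]],
    [255, [0.06, -0.01, 0.005], [0, 0, 0]],
    [255, [0.06, -0.01, 0.005], [0, 0, 0]],
    [255, [0.06, -0.01, 0.005], [0, 0, 0]]
  ]
}}

```text
t: 25.6
tool_pos: [0.5266, -0.0129, 0.0306]
eef_rot: [[0.98, -0.194, 0.045], [-0.193, -0.981, -0.008], [0.045, -0.001, -0.999]]
force: [-1.0, -0.1, 1.0]
gripper_width: 0.0004
```

Run:
```python
from h import *
s=st()
im=read_camera("wrist"); cv2.imwrite("pics/w17.png",im[:,:,::-1])
print(s["eef_rot"].T@(np.array([.5894,-.0275,s["tool_pos"][2]])-s["tool_pos"]))
```

```text
t 25.6 pos [ 0.5266 -0.0129  0.0306] F [-1.  -0.1  1. ] w 0.0004
[[0.98, -0.194, 0.045], [-0.193, -0.981, -0.008], [0.045, -0.001, -0.999]] [-20.3  40.   22.5 128.4 -51.3  17.6 -54.5]
[0.0643247  0.00217403 0.00292159]
```

View pics/w17.png

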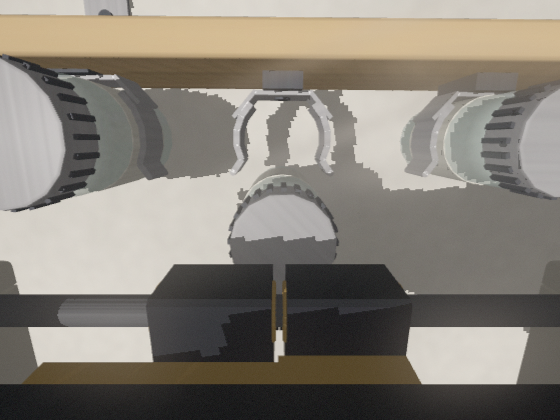

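{"name": "arm_command", "arguments": {
  "motion": [
    [255, [0.06, 0, 0.003], [0, 0, 0]],
    [255, [0.06, 0, 0.003], [0, 0, 0]],
    [255, [0.06, 0, 0.003], [0, 0, 0]],
    [255, [0.05, 0, 0.003], [0, 0, 0]],
    [255, [0.05, 0, 0], [0, 0.05, 0]],
    [255, [0.05, 0, 0], [0, 0.05, 0]]
  ]
}}

```text
t: 26.4
tool_pos: [0.5456, -0.0166, 0.0303]
eef_rot: [[0.98, -0.193, 0.056], [-0.193, -0.981, -0.01], [0.056, -0.001, -0.998]]
force: [-10.7, 1.3, 5.9]
gripper_width: 0.0004
```

Run:
```python
from h import *
s=st()
im=read_camera("wrist"); cv2.imwrite("pics/w18.png",im[:,:,::-1])
print(s["eef_rot"].T@(np.array([.5894,-.0275,s["tool_pos"][2]])-s["tool_pos"]))
```

```text
t 26.4 pos [ 0.5456 -0.0166  0.0303] F [-10.7   1.3   5.9] w 0.0004
[[0.98, -0.193, 0.056], [-0.193, -0.981, -0.01], [0.056, -0.001, -0.998]] [-20.3  40.6  23.4 126.5 -50.8  18.6 -54.9]
[0.04501527 0.00217478 0.00254228]
```

View pics/w18.png

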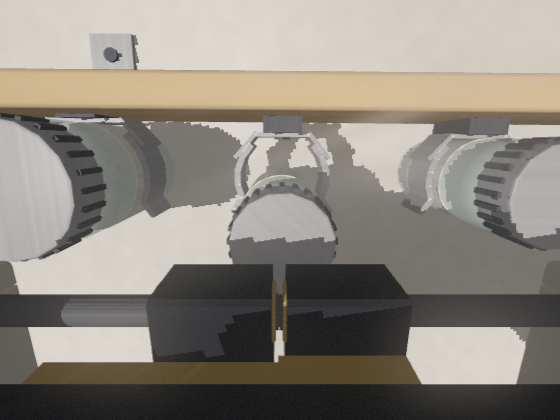

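Jar at col 282 meets the lips centred at col 282 and stands upright. I'll push through as before.

{"name": "arm_command", "arguments": {
  "motion": [
    [255, [0.08, 0, -0.02], [0, 0.1, 0]],
    [255, [0.1, 0, -0.01], [0, 0.1, 0]]
  ]
}}

```text
t: 26.7
tool_pos: [0.549, -0.0173, 0.031]
eef_rot: [[0.979, -0.193, 0.072], [-0.192, -0.981, -0.011], [0.073, -0.003, -0.997]]
force: [-8.3, 1.7, -2.0]
gripper_width: 0.0005
```

{"name": "arm_command", "arguments": {
  "motion": [
    [255, [0.1, 0, 0.003], [0, 0, 0]],
    [255, [0.08, 0, 0.003], [0, 0, 0]],
    [255, [0.06, 0, 0.003], [0, 0, 0]]
  ]
}}

```text
t: 27.08
tool_pos: [0.5538, -0.0183, 0.0297]
eef_rot: [[0.98, -0.193, 0.057], [-0.193, -0.981, -0.006], [0.057, -0.005, -0.998]]
force: [-10.6, 1.4, 7.3]
gripper_width: 0.0005
```

Run:
```python
from h import *
s=st()
im=read_camera("wrist"); cv2.imwrite("pics/w19.png",im[:,:,::-1])
print(s["eef_rot"].T@(np.array([.5894,-.0275,s["tool_pos"][2]])-s["tool_pos"]))
```

```text
t 27.07 pos [ 0.5538 -0.0183  0.0297] F [-10.6   1.4   7.3] w 0.0005
[[0.98, -0.193, 0.057], [-0.193, -0.981, -0.006], [0.057, -0.005, -0.998]] [-20.1  41.   23.7 125.5 -50.5  19.4 -54.9]
[0.03665877 0.00218628 0.00206906]
```

View pics/w19.png

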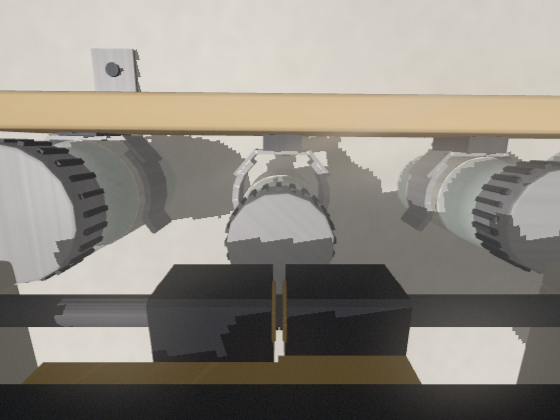

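{"name": "arm_command", "arguments": {
  "motion": [
    [255, [0.08, 0, -0.02], [0, 0.08, 0]],
    [255, [0.1, 0, -0.01], [0, 0.08, 0]]
  ]
}}

```text
t: 27.38
tool_pos: [0.5608, -0.0198, 0.0311]
eef_rot: [[0.979, -0.193, 0.073], [-0.192, -0.981, -0.009], [0.073, -0.005, -0.997]]
force: [-0.7, -0.6, 0.4]
gripper_width: 0.0006
```

{"name": "arm_command", "arguments": {
  "motion": [
    [255, [0.05, 0, 0.004], [0, 0, 0]],
    [255, [0.06, 0, 0], [0, 0.05, 0]],
    [255, [0.08, 0, -0.02], [0, 0.1, 0]]
  ]
}}

```text
t: 27.75
tool_pos: [0.5636, -0.0198, 0.0305]
eef_rot: [[0.978, -0.191, 0.078], [-0.191, -0.981, -0.007], [0.078, -0.008, -0.997]]
force: [-13.6, 1.1, -5.3]
gripper_width: 0.0005
```

{"name": "arm_command", "arguments": {
  "motion": [
    [255, [0.1, 0, 0], [0, 0.1, 0]],
    [255, [0.1, 0, -0.01], [0, 0.1, 0]]
  ]
}}

```text
t: 28.0
tool_pos: [0.5637, -0.0198, 0.0298]
eef_rot: [[0.978, -0.191, 0.086], [-0.191, -0.982, -0.006], [0.086, -0.011, -0.996]]
force: [-18.6, 1.1, 6.7]
gripper_width: 0.0001
```

{"name": "arm_command", "arguments": {
  "motion": [
    [255, [-0.1, 0, 0], [0, 0, 0]],
    [255, [-0.4, 0, 0], [0, -0.3, 0]],
    [255, [-0.3, 0, -0.3], [0, -0.3, 0]],
    [150, [0, 0, -0.9], [0, 0, 0]],
    [150, [0, 0, -0.9], [0, 0, 0]],
    [150, [0, 0, -0.8], [0, 0, 0]],
    [150, [0, 0.5, 0], [0, 0, 0]],
    [150, [0, 0, 0], [0, 0, 0]]
  ]
}}

```text
t: 29.0
tool_pos: [0.5084, -0.0412, 0.2065]
eef_rot: [[0.982, -0.19, -0.002], [-0.19, -0.982, 0.009], [-0.004, -0.009, -1.0]]
force: [-0.9, 0.2, 0.2]
gripper_width: 0.0383
```

Run:
```python
from h import *
s=st()
im=read_camera("wrist"); cv2.imwrite("pics/w20.png",im[:,:,::-1])
cv2.imwrite("pics/w20z.png",cv2.resize(im[40:170,0:380,::-1],None,fx=2.1,fy=2.1,interpolation=cv2.INTER_CUBIC))
for th in ["large_jar_mid","small_jar_mid","stowed_large_mid","stowed_small_mid"]:
    print(th,[( [round(float(v),3) for v in d["point"]],round(d["conf"],2)) for d in find_in("wrist",th)][:4])
im=read_camera("side"); cv2.imwrite("pics/s20.png",cv2.resize(im[140:300,250:450,::-1],None,fx=4,fy=3.7,interpolation=cv2.INTER_CUBIC))
```

```text
t 29.0 pos [ 0.5084 -0.0412  0.2065] F [-0.9  0.2  0.2] w 0.0383
[[0.982, -0.19, -0.002], [-0.19, -0.982, 0.009], [-0.004, -0.009, -1.0]] [-34.4  26.8  47.4 122.  -29.8  43.3 -68.5]
large_jar_mid [([0.554, -0.202, 0.098], 0.84), ([0.513, -0.344, 0.018], 0.57)]
small_jar_mid [([0.586, -0.03, 0.097], 0.55)]
stowed_large_mid [([0.6, 0.053, 0.099], 0.71)]
stowed_small_mid [([0.571, -0.118, 0.099], 0.67), ([0.566, -0.185, 0.047], 0.37)]
```

View pics/w20.png

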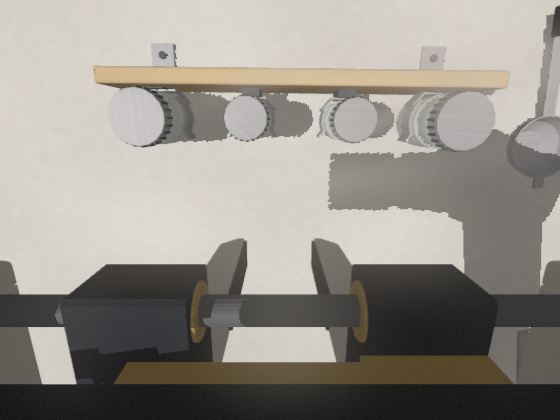

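View pics/w20z.png

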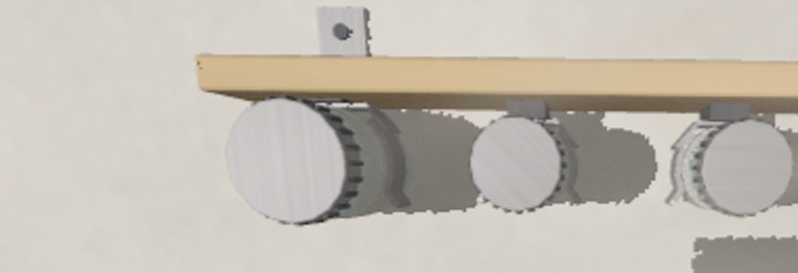

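View pics/s20.png

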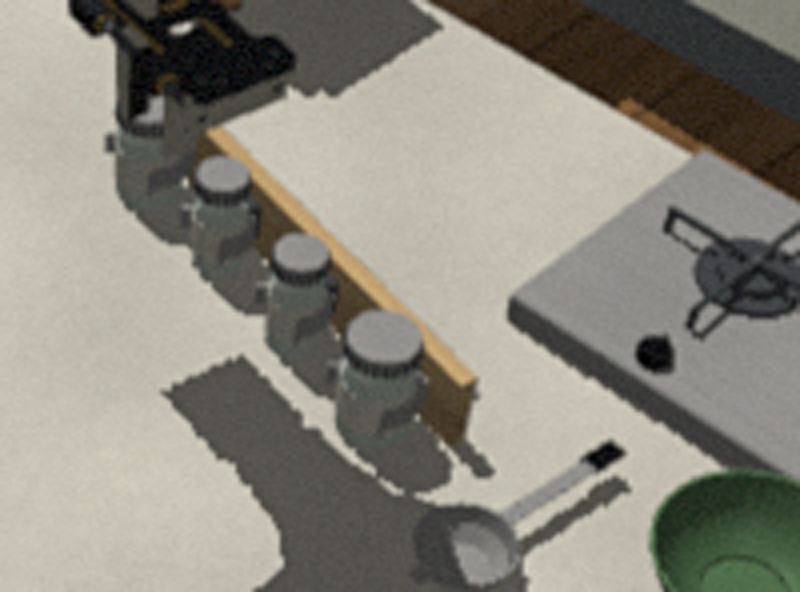

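Run:
```python
from h import *
im=cv2.imread("pics/w20.png"); cv2.imwrite("pics/w20y.png",cv2.resize(im[80:160,90:510],None,fx=1.9,fy=1.9,interpolation=cv2.INTER_CUBIC))
out=[]
for n in("stowed_large_mid","small_jar_mid","stowed_small_mid","large_jar_mid"): pass
g=cv2.cvtColor(im,cv2.COLOR_BGR2GRAY)
# refine cap-disc centres by ellipse fit of bright region near guesses
for n,(u,v),r in(("SL",(136,115.7),33),("small",(245,117.6),25),("SS",(355.7,119),25),("L",(465,121),33)):
    x0,y0=int(u-r),int(v-r); c=cv2.medianBlur(g[y0:y0+2*r,x0:x0+2*r],5)
    P=ray("wrist",(u,v),.1); out.append(P); print(n,P.round(4), g[int(v),int(u)])
out=np.array(out)[:,:2]; d=out[2]-out[0]; d/=np.linalg.norm(d); nrm=np.array([-d[1],d[0]])
print("yaw",np.degrees(np.arctan2(d[1],d[0]))+90); print([(round(1e3*float((p-out[0])@d),1),round(1e3*float((p-out[0])@nrm),1)) for p in out])
```

```text
SL [0.6098 0.066  0.1   ] 199
small [ 0.5908 -0.0254  0.1   ] 186
SS [ 0.5721 -0.1182  0.1   ] 179
L [ 0.5531 -0.2096  0.1   ] 172
yaw -11.567378370743597
[(0.0, 0.0), (93.4, -0.2), (188.1, -0.0), (281.4, -0.3)]
```

View pics/w20y.png

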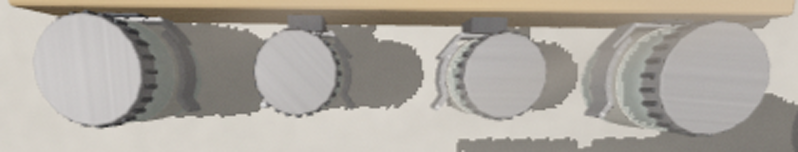

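Run:
```python
from h import *
print(hand_in()); st()
```

```text
the job is handed in; nothing more can be done
None
the job is handed in; nothing more can be done
```

Both loose jars are now in the empty clips of their size, and the job is handed in at about 29 s of the 72 s. No verdict came back.

**What I did:** I gripped each jar and set it upright on the counter about 50 mm in front of its clip. I let go, then pushed it in from the front with closed fingers about 30 mm above the counter. The jars passed the lips at about 8–11 N and met the firm stop at about 16–19 N.

**Last checks:**
- **In line:** in the wrist picture the four cap centres lie on one line to within 0.3 mm, so the two jars sit as deep as the stowed ones.
- **Spacing:** the caps measured 93–95 mm apart against 95 mm nominal.
- **Upright:** the side view shows all three jars it sees clearly standing straight. The gripper partly hides the stowed large one.
- **Stowed jars:** both still measured where they were at the start, to within about 3 mm, which is what the measurement can resolve.
- **Bystanders:** the strainer and bowl look unmoved in the last pictures. I did not measure the mug, tin or spatula again, but the arm never came near them.
- **Arm:** it was clear of everything, with the fingertips about 0.2 m above the counter.

**What went less well:**
- I tried to tilt the fingers by about 10° for the push, and it ran into joint limits. I pushed with nearly upright fingers instead.
- The side camera differed from the wrist camera by up to about 4–5 mm sideways.

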